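# Clear the burn-in jig

### The arm

A 7-joint arm with a two-finger parallel gripper is mounted at the origin on the work surface. World frame = base frame: x ahead of the robot, y to its left, z up, the work surface at z = 0. Lengths are in mm, angles in degrees, forces in N, time in s.
With the tool pointing down it reaches from about 400 to 875 mm from the base axis. Payload 6.5 kg.
Tool frame: the origin (TCP) lies midway between the tips of the shut fingers; the grasp point (between the pads) lies 19 mm behind it; z points along the fingers, y is the direction in which the jaws open and shut (so a half turn about z gives the same grasp; the last joint's range is limited). The gripper opens to 85 mm and grips with 20 to 120 N. Pads are 22 mm wide; open, the fingers measure 114 mm over their backs; the gripper's body (76 mm by 85 mm) begins 54 mm behind the grasp point. The pads swing forward as they close: fully open they stand 13 mm farther back than shut.
Start: joints at [-69.626, 30.733, -0.252, 88.115, 0.149, 61.152, -4.079], TCP at [266.107, 593.024, 201.89] pointing down, gripper open.
Joint ranges: [-154.64, 154.64], [-21.42, 123.67], [-72.66, 72.17], [13.99, 137.28], [-74.86, 254.86], [10.95, 109.41], [-158.01, 158.01]. Speed limits (degrees/s): [136.94, 136.94, 180, 180, 180, 180, 180].

### API

Orientations are given as [roll, pitch, yaw] about the fixed x, y, z axes, in that order (R = Rz(yaw) Ry(pitch) Rx(roll)).
In Python, from cell import ctrl, open_gripper, close_gripper, kin, vision gives the robot as it stands. Calls block until the motion is done:
- ctrl.move_ptp(position, orientation): joint-space move of the TCP to a pose.
- ctrl.servo_line(position, speed=150, attitude=None): straight line of the TCP; attitude=None keeps the orientation; speed is the mean speed in mm/s.
- ctrl.movej(angles): joint-space move.
- open_gripper() and close_gripper(): open the fingers fully, or close them until they stop; the grip force is fixed at half the most.
- ctrl.hold(seconds).
- kin.ik(position, orientation): joint angles nearest the present ones, or None.
- ctrl.read_state(): the state.
- vision.grab_frame(name): name is "scene" or "top"; returns the picture (400x640x3 uint8, red, green, blue); there is no depth.
- vision.camera_params(name): a dict with "intrinsics" (3x3 intrinsics, pixels), "view" (4x4, takes a point from world to camera coordinates). Camera axes: x right, y down, z forward; pixel columns grow to the right and rows downward; lengths in mm; the calibration is good to about 2 mm. A picture is of the moment at which its call begins. camera_params takes no time and is no camera call.
A pose or a line that the arm cannot do raises ctrl.PlanningError and nothing moves.
- ctrl.hand_in(): hands the job in, once; it reports no verdict.
The state is a dict: "time": time; "joints": joint angles; "joint_vel": joint speeds; "joint_efforts": joint torques, N m; "eef_pos": TCP position; "tool_rot": TCP orientation; "ft_force": force on the tool from outside, world axes, zero at the start; "moment": the same for the moment, N m; "opening": finger opening in mm.
Only numpy, scipy, OpenCV 4.12 (cv2) and the standard library are available. Lean on these libraries where they do the work, as an engineer would, in place of code of your own. Each camera call takes 0.05 s, during which the arm holds its last target.

### The job

Take the finished converter modules off the burn-in jig: switch the isolator off first, before any pin is drawn, then draw all three locking pins out of their bores and hang each one in a notch in the jig's front edge, fully home and upright on its collar. Move every module into the black tray, each lying flat on the tray's floor with its transformer upwards. The modules are delicate: hold them lightly (no more than about 60 N) and set each down on the tray's floor before letting go, never letting it fall; leave the other things on the bench where they are.

Things in the scene. Friction and masses are not known exactly. Their poses are not given: they have to be found in the camera images.
- jig: fixed aluminium jig: a deck 190 (x) by 290 mm (y), top 65 mm above the bench, 12 mm thick, open below at the front. Origin on the bench, midway between the sides, 105 mm behind the front edge (the notched one, nearest the robot); z up, x to the back, y along the three bays (y = -90, 0, 90 mm). Along x in each bay: notch (home at -74 mm), bore (-25 mm), module; strip 10 mm high at 68 to 83 mm
- notch1 (a point): notch of the bay at jig y = -90 mm: point on the deck's top where a pin's axis stands when fully home. A slot 16 mm wide through the deck, open at the front edge (31 mm to the jig's -x from here), ending 6 mm behind this point: slide the pin in towards the jig's +x, shank in the slot, collar above the deck; it hangs by its collar. Any pin, one in each notch
- notch2 (a point): notch of the bay at jig y = 0 mm: point on the deck's top where a pin's axis stands when fully home. A slot 16 mm wide through the deck, open at the front edge (31 mm to the jig's -x from here), ending 6 mm behind this point: slide the pin in towards the jig's +x, shank in the slot, collar above the deck; it hangs by its collar. Any pin, one in each notch
- notch3 (a point): notch of the bay at jig y = 90 mm: point on the deck's top where a pin's axis stands when fully home. A slot 16 mm wide through the deck, open at the front edge (31 mm to the jig's -x from here), ending 6 mm behind this point: slide the pin in towards the jig's +x, shank in the slot, collar above the deck; it hangs by its collar. Any pin, one in each notch
- bore1 (a point): mouth, on the deck's top face, of the upright bore of the bay at jig y = -90 mm; 14 mm wide, closed 43 mm below the deck's top
- bore2 (a point): mouth, on the deck's top face, of the upright bore of the bay at jig y = 0 mm; 14 mm wide, closed 43 mm below the deck's top
- bore3 (a point): mouth, on the deck's top face, of the upright bore of the bay at jig y = 90 mm; 14 mm wide, closed 43 mm below the deck's top
- pin1: loose locking pin, 100 mm, 90 g, upright in a bore, sliding freely: round black knob to hold (22 mm diameter, z = 6 to 50 mm), steel collar (32 mm diameter, z = 0 to 6), shank (12 mm diameter, z = 0 to -50). Origin: on the axis at the collar's underside, z to the knob. In a bore the origin is 7 mm above the deck's top (the collar 1 mm above the module's plate); in a notch it is on the deck's top
- pin2: loose locking pin, 100 mm, 90 g, upright in a bore, sliding freely: round black knob to hold (22 mm diameter, z = 6 to 50 mm), steel collar (32 mm diameter, z = 0 to 6), shank (12 mm diameter, z = 0 to -50). Origin: on the axis at the collar's underside, z to the knob. In a bore the origin is 7 mm above the deck's top (the collar 1 mm above the module's plate); in a notch it is on the deck's top
- pin3: loose locking pin, 100 mm, 90 g, upright in a bore, sliding freely: round black knob to hold (22 mm diameter, z = 6 to 50 mm), steel collar (32 mm diameter, z = 0 to 6), shank (12 mm diameter, z = 0 to -50). Origin: on the axis at the collar's underside, z to the knob. In a bore the origin is 7 mm above the deck's top (the collar 1 mm above the module's plate); in a notch it is on the deck's top
- module1: loose module (may be absent), 0.28 kg, delicate: grip at most 60 N, set down, never dropped. Green plate 100 (x) by 70 (y) by 6 mm, a slot 20 wide, 24 deep in its -x end round the pin; a copper-wound block 50 (x) by 40 (y) mm (transformer), z = 6 to 51, centre x = 12, held by its y faces; capacitors to z = 28. Origin: underside centre, z up; lies along the jig's x
- module2: loose module (may be absent), 0.28 kg, delicate: grip at most 60 N, set down, never dropped. Green plate 100 (x) by 70 (y) by 6 mm, a slot 20 wide, 24 deep in its -x end round the pin; a copper-wound block 50 (x) by 40 (y) mm (transformer), z = 6 to 51, centre x = 12, held by its y faces; capacitors to z = 28. Origin: underside centre, z up; lies along the jig's x
- module3: loose module (may be absent), 0.28 kg, delicate: grip at most 60 N, set down, never dropped. Green plate 100 (x) by 70 (y) by 6 mm, a slot 20 wide, 24 deep in its -x end round the pin; a copper-wound block 50 (x) by 40 (y) mm (transformer), z = 6 to 51, centre x = 12, held by its y faces; capacitors to z = 28. Origin: underside centre, z up; lies along the jig's x
- tray_in (a point): centre of the inner floor (5 mm above the bench) of the loose black tray, 0.9 kg, 140 (x) by 310 (y) mm outside, 28 mm high, walls 5 mm; x, y along its sides, z up. Three modules fit side by side along its y, at 0 and 98 mm either side, their x along the tray's x, either way round
- isolator (a joint): toggle lever of the isolator, in rad: 0 leaning towards the robot (-x, on), 1.0 thrown fully away from the robot (+x, off); it stays where it is left
- isolator_tip (a point): tip of the isolator's lever, which is pushed over to +x from its near side; it is about 80 mm long and turns about an axis along y in a small grey housing that stands on the bench
- choke: bystander: copper ring 48 mm across, 18 mm high, lying flat; origin under its centre
- capacitor: bystander: dark can, 40 mm across, 65 mm high; origin under its centre
- driver: bystander: screwdriver lying on the bench, along its x
- spool: bystander: solder spool, 60 mm across, 40 mm high; origin under its centre
- meter: bystander: grey hand meter, 150 by 75 by 35 mm; origin under its centre
- mug: bystander: white mug, 76 mm across, 90 mm high; origin under its centre
- pliers: bystander: pliers lying on the bench, 140 mm long, along its x

How it is judged:
By the outcome, as a careful person would: the job done as asked, in the order asked, and still so for the second after the job is handed in, with the robot touching nothing.
Of module1, module2, module3 only 2 to 3 are there at a start; the rules pass over those that are not, and their reading is None.
At some moment in a run one of tray may be knocked a few centimetres aside while the robot is not near it.
It also fails if it takes over 210 s, if anything falls off the work surface, if the arm or the gripper's body presses on something with over 40 N, if the wrist force passes 120 N, or if a joint passes its speed limit or range.

## Working session

There is one attempt and no reset: what is moved stays moved. The work goes in short steps, each a Python script; the robot and the scene stay as the last script left them, time stands still between calls to the robot, and variables do not carry over. Pictures are saved under pics/ and viewed, and the job is handed in when it is done.

```bash
ls; mkdir -p pics; python3 - <<'E'
from cell import ctrl, vision
import cv2
for n in("scene","top"):
    im=vision.grab_frame(n); cv2.imwrite(f"pics/{n}0.png",im[:,:,::-1]); p=vision.camera_params(n); print(n,p["intrinsics"],p["view"])
s=ctrl.read_state(); print(s["time"],s["eef_pos"],s["tool_rot"],s["opening"],s["ft_force"])
E
```

```text
pics
scene [[471.34402917   0.         322.75215421]
 [  0.         471.34402917 199.46062617]
 [  0.           0.           1.        ]] [[ 1.11223874e-01  9.93774599e-01 -6.42619513e-03 -6.02853708e+01]
 [ 6.18108812e-01 -7.42396335e-02 -7.82579053e-01 -2.56912748e+02]
 [-7.78184263e-01  8.30693857e-02 -6.22518056e-01  2.13036153e+03]
 [ 0.00000000e+00  0.00000000e+00  0.00000000e+00  1.00000000e+00]]
top [[435.97235365   0.         314.84900731]
 [  0.         435.97235365 200.02268937]
 [  0.           0.           1.        ]] [[-2.38679916e-02 -9.99705084e-01 -4.47928854e-03  7.11061420e+00]
 [-9.82784498e-01  2.42846476e-02 -1.83152632e-01  5.16850414e+02]
 [ 1.83207395e-01  3.06898651e-05 -9.83074285e-01  1.38069930e+03]
 [ 0.00000000e+00  0.00000000e+00  0.00000000e+00  1.00000000e+00]]
0.1 [265.86516413 592.47466274 201.11684019] [-1.79912917e+02  6.94527101e-03  1.55839562e+02] 85.43809454422943 [-0.21103437  0.15482316  0.45124509]
```

View pics/top0.png

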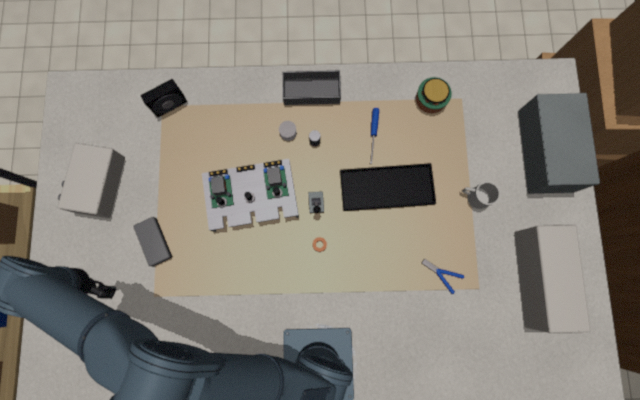

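View pics/scene0.png

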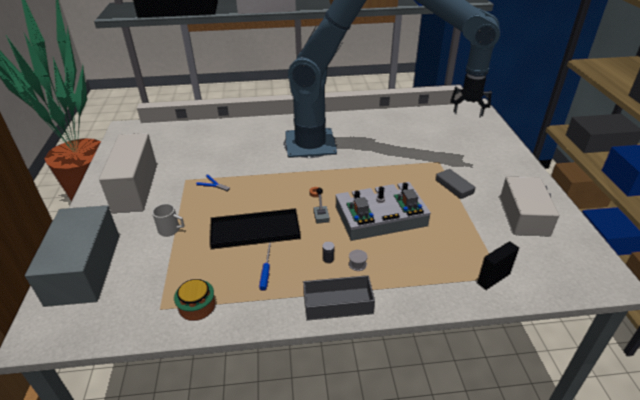

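Both pictures show the jig with modules in two outer bays and three pins; the middle bay is empty. The isolator is at top (316,202), the tray around (388,187). I'll enlarge.

```bash
python3 - <<'E'
import cv2
a=cv2.imread("pics/top0.png")
cv2.imwrite("pics/c1.png",cv2.resize(a[150:240,195:335],None,fx=5.6,fy=5.6,interpolation=cv2.INTER_CUBIC))
cv2.imwrite("pics/c2.png",cv2.resize(a[155:220,330:445],None,fx=6.5,fy=6.5,interpolation=cv2.INTER_CUBIC))
b=cv2.imread("pics/scene0.png")
cv2.imwrite("pics/c3.png",cv2.resize(b[170:245,300:440],None,fx=5.6,fy=5.6,interpolation=cv2.INTER_CUBIC))
E
```

```text
(no output)
```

View pics/c1.png

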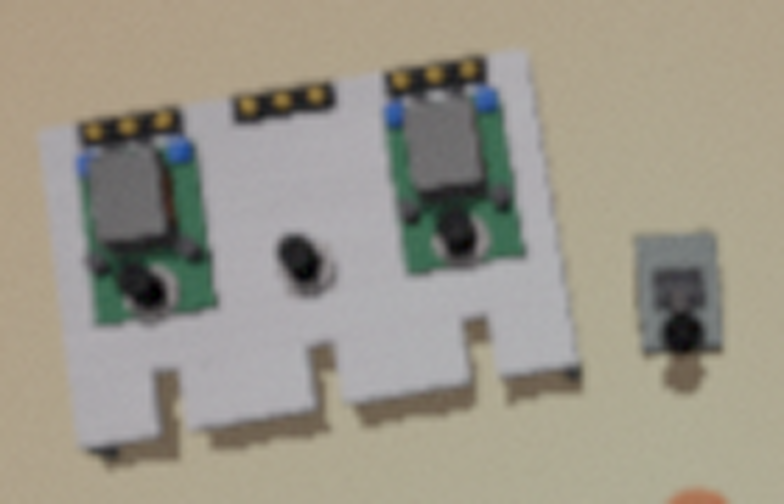

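View pics/c2.png

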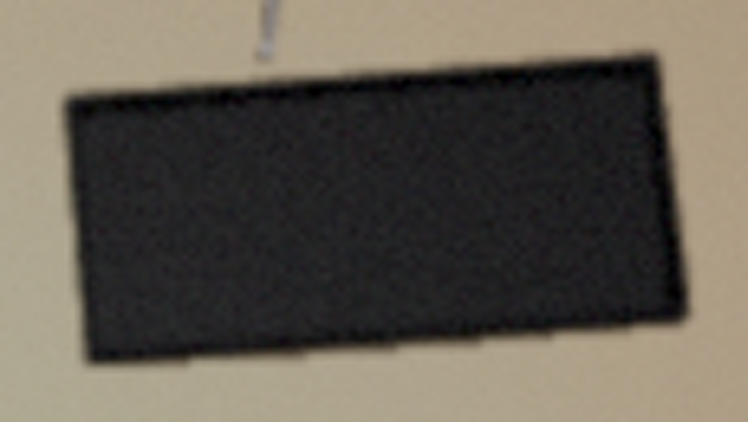

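View pics/c3.png

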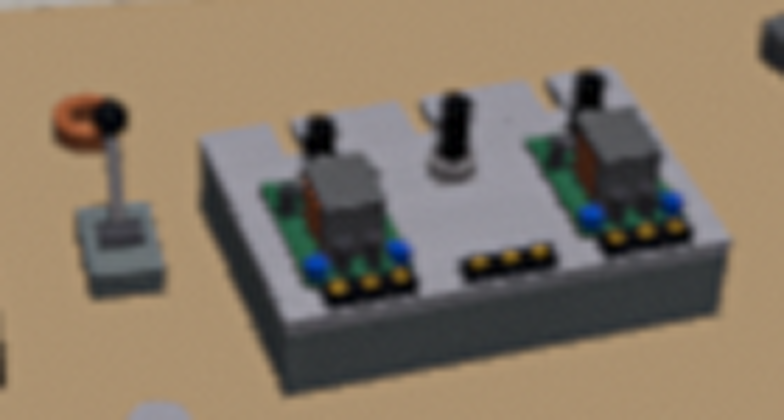

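```bash
cat > h.py <<'E'
import numpy as np, cv2
from scipy.optimize import least_squares
from cell import ctrl, open_gripper, close_gripper, kin, vision
P={n:(lambda p:(p["intrinsics"],p["view"]))(vision.camera_params(n)) for n in("top","scene")}
def proj(n,X):
    K,V=P[n]; X=np.atleast_2d(X).astype(float); c=X@V[:3,:3].T+V[:3,3]; q=c@K.T; return q[:,:2]/q[:,2:]
def onz(n,uv,z):
    K,V=P[n]; R=V[:3,:3]; o=-R.T@V[:3,3]; d=R.T@np.linalg.inv(K)@np.r_[uv,1]; return o+d*(z-o[2])/d[2]
def tri(obs):
    return least_squares(lambda X:np.concatenate([proj(n,X)[0]-uv for n,uv in obs]),[550,0,60])
def fit(obs,x0):  # obs: list (cam, local pt, uv); pose x,y,yaw
    def f(p):
        c,s=np.cos(p[2]),np.sin(p[2]); 
        return np.concatenate([proj(n,[p[0]+c*l[0]-s*l[1],p[1]+s*l[0]+c*l[1],l[2]])[0]-uv for n,l,uv in obs])
    return least_squares(f,x0,loss="soft_l1")
E
python3 - <<'E'
from h import *
np.set_printoptions(suppress=True,precision=1)
t=lambda x,y:np.array([x/5.6+195-.4,y/5.6+150-.4]); s=lambda x,y:np.array([x/5.6+300-.4,y/5.6+170-.4]); u=lambda x,y:np.array([x/6.5+330-.4,y/6.5+155-.4])
T=[("top",(-105,145,65),t(82,447)),("top",(-105,-145,65),t(580,365)),("top",(85,145,65),t(42,130)),("top",(85,-145,65),t(525,52))]
S=[("scene",(-105,-145,65),s(200,140)),("scene",(85,-145,65),s(285,325)),("scene",(85,145,65),s(730,240)),("scene",(-105,145,65),s(615,70))]
for o in(T,S,T+S):
    r=fit(o,[600,150,0]); print("jig",r.x[:2],np.degrees(r.x[2]),r.fun)
j=r.x
tr=[("top",(70,155,28),u(67,97)),("top",(70,-155,28),u(655,55)),("top",(-70,-155,28),u(688,318)),("top",(-70,155,28),u(90,360))]
r=fit(tr,[600,-150,0]);print("tray",r.x[:2],np.degrees(r.x[2]),r.fun)
r=tri([("top",t(683,331)),("scene",s(108,118))]);print("tip",r.x,r.fun)
# housing centre
print("housing",onz("top",t(678,292),30))
c,sn=np.cos(j[2]),np.sin(j[2])
for b in(-90,0,90):
    for nm,x in(("notch",-74),("bore",-25)): print(nm,b,j[0]+c*x-sn*b,j[1]+sn*x+c*b)
# pin knob tops
for nm,a in(("pin3",t(137,275)),("pin2",t(290,245)),("pin1",t(456,220))): print(nm,onz("top",a,122))
E
```

```text
jig [550.  207.4] 8.19091770295326 [-0.4  0.3  0.1 -0.  -0.4  0.   0.8 -0.4]
jig [555.8 212.6] 8.247595195937249 [-0.1 -0.5  0.1  0.   0.4  0.7 -0.4 -0.3]
jig [551.7 210.2] 8.279151379216907 [-1.2 -0.1 -0.7 -0.6 -1.2 -0.4 -0.1 -0.9 -0.9 -1.1 -0.8 -0.7 -0.6 -0.
 -1.4 -0.9]
tray [ 561.1 -248.5] 2.746036803447278 [-0.6 -0.2  0.6 -0.2  0.6  0.1 -0.6  0.3]
tip [480.6  -8.6  92.5] [-0.5 -0.  -0.6  0. ]
housing [514.3  -8.   30. ]
notch -90 491.4312037396324 110.43308328096899
bore -90 539.9205380616851 117.48889344027694
notch 0 478.4715524266178 199.49512591331086
bore 0 526.9608867486705 206.5509360726188
notch 90 465.5119011136032 288.55716854565276
bore 90 514.001235435656 295.6129787049607
pin3 [514.5 292.1 122. ]
pin2 [529.4 207.2 122. ]
pin1 [541.4 114.8 122. ]
```

```bash
cat >> h.py <<'E'
np.set_printoptions(suppress=True,precision=1)
def F(): return np.array(ctrl.read_state()["ft_force"])
def st(m=""):
    s=ctrl.read_state(); print(m,"t%.1f"%s["time"],np.array(s["eef_pos"]),np.array(s["tool_rot"]),"op%.1f"%s["opening"],"F",np.array(s["ft_force"]),"j7 %.0f"%s["joints"][6])
def best_yaw(pos,yaw):
    q0=np.array(ctrl.read_state()["joints"]); b=None
    for y in(yaw,yaw+180,yaw-180):
        q=kin.ik(pos,[180,0,y])
        if q is not None:
            d=np.abs(np.array(q)-q0).max()+ (100 if abs(q[6])>140 else 0)
            if b is None or d<b[0]: b=(d,y,q)
    return b[1]
def push(dirv,dist,fmax,step=2,speed=40):
    """advance until force against motion rises by fmax"""
    dirv=np.array(dirv,float);dirv/=np.linalg.norm(dirv); p0=np.array(ctrl.read_state()["eef_pos"]); f0=F()@dirv; k=0
    while k<dist:
        k+=step; ctrl.servo_line(list(p0+dirv*k),speed); f=f0-F()@dirv
        if f>fmax: break
    print("push stop at",k,"f %.1f"%f); return k
E
python3 - <<'E'
from h import *
close_gripper()
y=best_yaw([440,-8,230],0); print(y)
ctrl.move_ptp([440,-8,230],[180,0,y]); ctrl.servo_line([440,-8,76],200); st()
push([1,0,0],112,8,step=8,speed=80); st()
cv2.imwrite("pics/s1.png",cv2.resize(vision.grab_frame("scene")[150:250,270:430,::-1],None,fx=5,fy=5,interpolation=2))
cv2.imwrite("pics/t1.png",vision.grab_frame("top")[:,:,::-1])
E
```

```text
0
 t4.0 [440.8  -8.   76.7] [-180.    -0.1    0. ] op0.3 F [0.3 0.1 0. ] j7 -67
push stop at 112 f 1.3
 t7.5 [552.9  -8.1  76.7] [180.  -0.   0.] op-0.2 F [-1.   0.2 -0.1] j7 -67
```

View pics/s1.png

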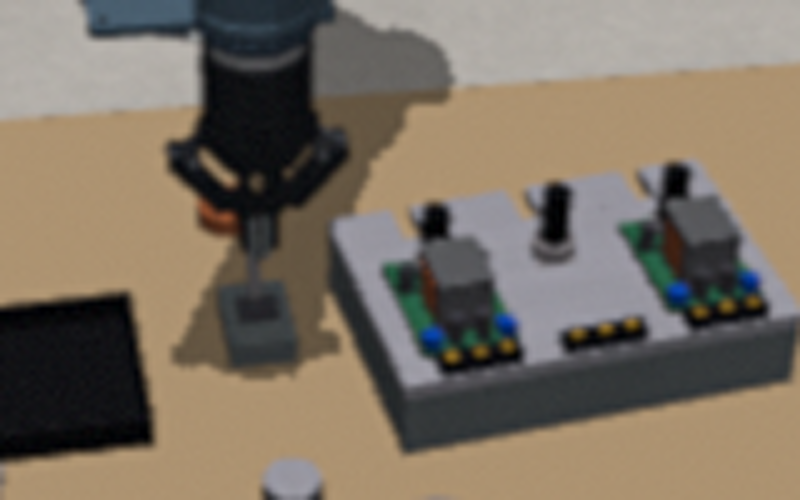

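The scene picture shows the shut fingers against the lever, but it hides the tip. I felt only 1 N, so I'll push on until it hits the stop.

```bash
python3 - <<'E'
from h import *
push([1,0,0],24,8,step=3,speed=40); st()
p=ctrl.read_state()["eef_pos"]
ctrl.servo_line([p[0]-40,p[1],p[2]],200); ctrl.servo_line([p[0]-40,p[1],200],250)
ctrl.move_ptp([440,-100,250],[180,0,0]); st()
im=vision.grab_frame("top"); cv2.imwrite("pics/t2f.png",im[:,:,::-1]); 
a=cv2.resize(im[150:240,195:335,::-1],None,fx=5.6,fy=5.6,interpolation=2)
s=vision.grab_frame("scene");cv2.imwrite("pics/s2f.png",s[:,:,::-1])
b=cv2.resize(s[170:245,300:440,::-1],None,fx=3,fy=3,interpolation=2)
cv2.imwrite("pics/t2.png",a);cv2.imwrite("pics/s2.png",b)
E
```

```text
push stop at 24 f 0.7
 t9.6 [576.6  -8.1  76.7] [180.  -0.   0.] op-0.3 F [-0.  -0.2 -0.4] j7 -68
 t11.2 [439.6 -99.7 249.5] [-180.    0.   -0.] op0.4 F [ 0.6 -1.   0.4] j7 -72
```

View pics/t2.png

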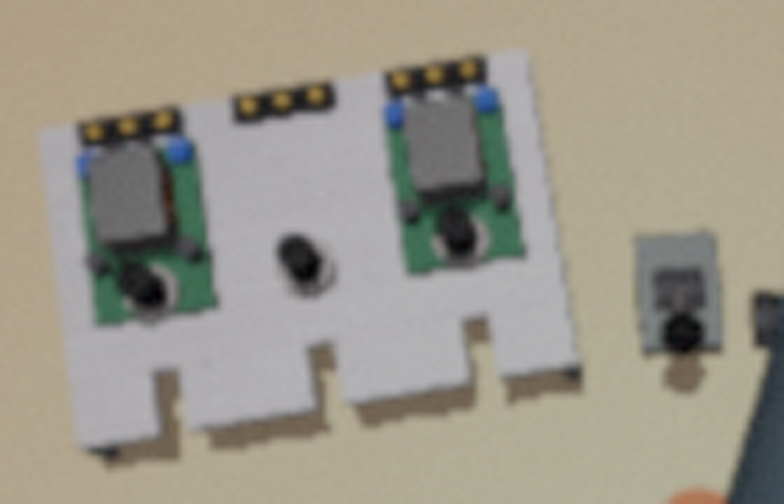

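View pics/s2.png

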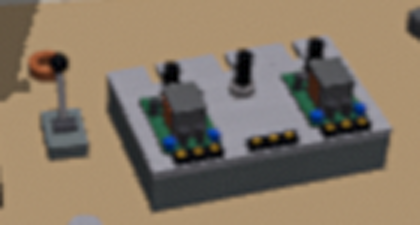

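```bash
python3 - <<'E'
from h import *
f=lambda X:(proj("scene",X)-[270,150]+.4)*5
print("tip0",f([480.6,-8.6,92.5]),"tip off",f([550,-8.6,92.5]),"tcp",f([552.9,-8.1,76.7]),f([552.9,-8.1,130]))
print(f([514,-8,20]))
E
```

```text
tip0 [[243.6 205.4]] tip off [[253.9 265.5]] tcp [[255.3 285.6]] [[254.6 225.6]]
[[250.4 312.1]]
```

```bash
python3 - <<'E'
import cv2
a=cv2.imread("pics/t1.png");cv2.imwrite("pics/t1c.png",cv2.resize(a[150:240,260:360],None,fx=7,fy=6,interpolation=2))
E
```

```text
(no output)
```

View pics/t1c.png

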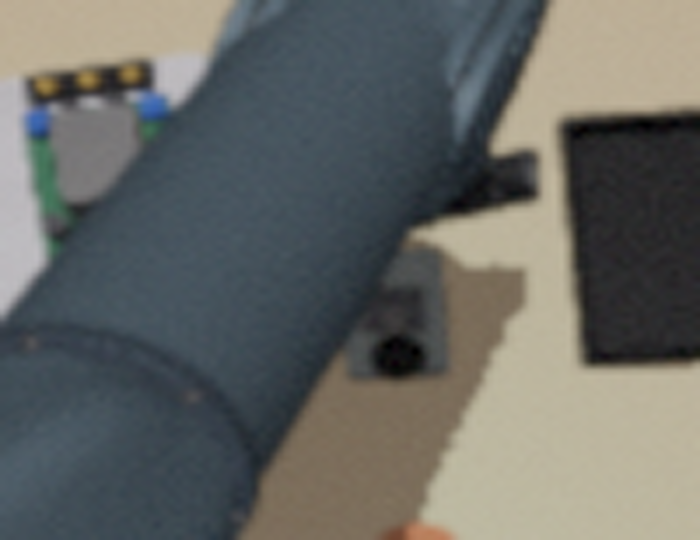

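```bash
python3 - <<'E'
from h import *
print("init",proj("scene",[[265.9,592.5,201],[265.9,592.5,214]]))
print("t2",proj("scene",[439.6,-99.7,249.5]),proj("top",[439.6,-99.7,249.5]))
a=cv2.imread("pics/s2f.png");cv2.imwrite("pics/s2g.png",cv2.resize(a[80:220,230:370],None,fx=4,fy=4,interpolation=2))
a=cv2.imread("pics/scene0.png");cv2.imwrite("pics/s0g.png",cv2.resize(a[60:140,420:530],None,fx=6,fy=6,interpolation=2))
E
```

```text
init [[464.8 124.5]
 [465.4 121.6]]
t2 [[290.2 149.3]] [[349.  213.2]]
```

View pics/s2g.png

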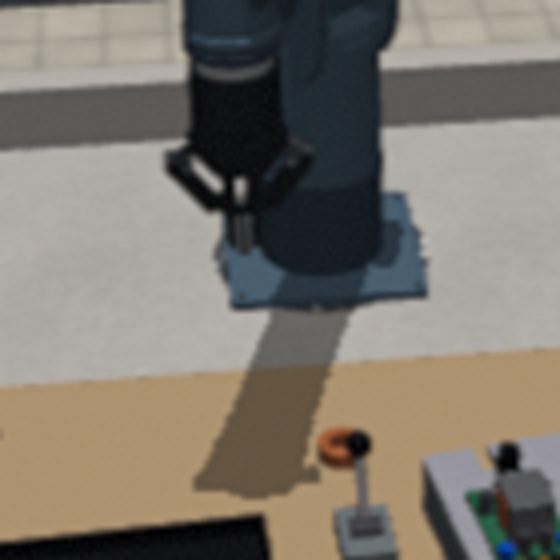

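View pics/s0g.png

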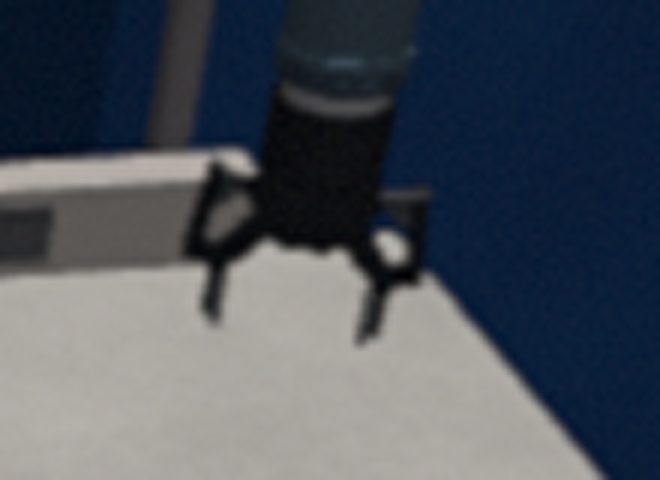

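```bash
python3 - <<'E'
from h import *
print(proj("top",[[553,-50,140],[553,-58,140]]))
r=tri([("top",np.array([260+537/7,150+165/6])),("scene",np.array([270+168/5,150+155/5]))]);print(r.x,r.fun)
K,V=P["scene"];print(-V[:3,:3].T@V[:3,3]);K,V=P["top"];print(-V[:3,:3].T@V[:3,3])
E
```

```text
[[328.9 182.7]
 [331.5 182.6]]
[555.7 -68.6 195.7] [-1.1 -0.  -1.2  0. ]
[1823.3 -136.1 1124.7]
[ 255.2   -5.5 1452. ]
```

The fingers seem to sit higher than the reported TCP: in s1 the tip is at row 245 and I expected 285. They passed over the lever's ball. I'll check this by touching free bench gently.

```bash
python3 - <<'E'
from h import *
ctrl.servo_line([450,-100,60],250); st()
s=vision.grab_frame("scene"); print(proj("scene",[450,-100,60]))
cv2.imwrite("pics/s3.png",cv2.resize(s[130:230,230:370,::-1],None,fx=5,fy=5,interpolation=2))
ctrl.servo_line([450,-100,20],100)
push([0,0,-1],60,5,step=3,speed=40); st()
s=vision.grab_frame("scene")
cv2.imwrite("pics/s4.png",cv2.resize(s[130:230,230:370,::-1],None,fx=5,fy=5,interpolation=2))
E
```

```text
t12.3 [ 450.7 -100.3   60.6] [180.   -0.1   0. ] op0.2 F [ 0.3 -0.7 -0. ] j7 -53
[[292.9 194.5]]
push stop at 51 f 25.5
 t17.1 [ 450.5 -100.2  -29.4] [-179.9   -0.1   -0. ] op-0.1 F [-5.1  1.9 25.2] j7 -45
```

View pics/s3.png

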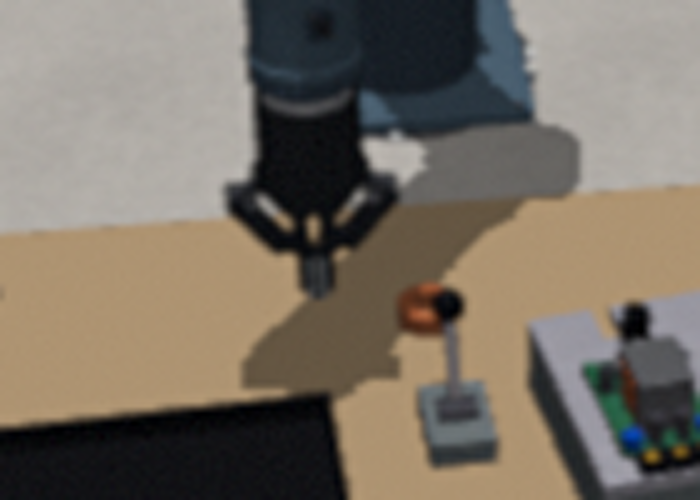

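View pics/s4.png

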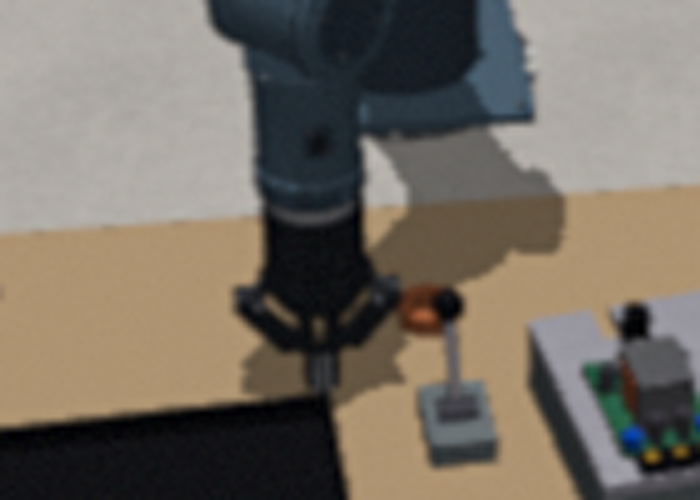

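```bash
python3 - <<'E'
from h import *
print(proj("scene",[[450.5,-100.2,0],[450.7,-100.3,88]]), 230+np.array([322,318])/5,130+np.array([390,298])/5)
print("jig-top-only etc scene-shift: 5mm")
p=ctrl.read_state()["eef_pos"]
ctrl.servo_line([p[0],p[1],-20],60); st()
E
```

```text
[[293.5 207.2]
 [292.4 188.5]] [294.4 293.6] [208.  189.6]
jig-top-only etc scene-shift: 5mm
 t17.5 [ 451.  -100.2  -19.8] [180.  -0.   0.] op-0.0 F [ 0.8  0.1 -0.2] j7 -45
```

The bench contact came at a reported z of about −28, so true tip z is about reported + 27.5. In x and y the picture agrees. I'll correct for this and push the lever again.

```bash
cat >> h.py <<'E'
ZO=27.5
def line(x,y,z,speed=150): ctrl.servo_line([x,y,z-ZO],speed)
def ptp(x,y,z,yaw): ctrl.move_ptp([x,y,z-ZO],[180,0,yaw])
def shot(tag,cam,box,f):
    im=vision.grab_frame(cam); x0,y0,x1,y1=box
    cv2.imwrite(f"pics/{tag}.png",cv2.resize(im[y0:y1,x0:x1,::-1],None,fx=f,fy=f,interpolation=2)); return im
E
python3 - <<'E'
from h import *
line(440,-60,78); line(440,-8.5,78); st()
push([1,0,0],64,10,step=8,speed=80); k=push([1,0,0],50,10,step=3,speed=40); st()
shot("s5","scene",(270,150,430,250),5)
E
```

```text
t18.7 [439.8  -9.4  50.1] [179.9   0.   -0. ] op-0.1 F [-0.3 -1.  -0.1] j7 -62
push stop at 64 f 0.5
push stop at 33 f 10.3
 t23.4 [532.3  -9.1  49.2] [-179.9    0.5   -0. ] op-0.3 F [-11.1   0.9   6.5] j7 -64
```

View pics/s5.png

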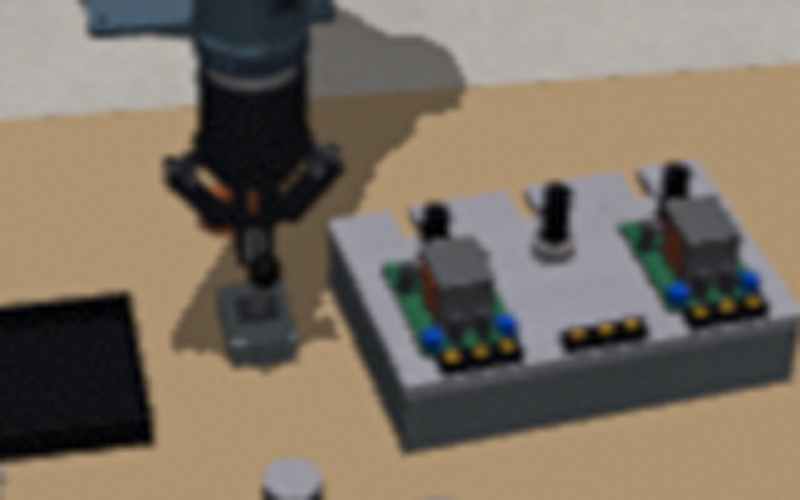

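```bash
cat >> h.py <<'E'
JIG=[550.8,208.0,np.radians(8.22)]
def J(x,y,dz=0):
    c,s=np.cos(JIG[2]),np.sin(JIG[2]); return np.array([JIG[0]+c*x-s*y,JIG[1]+s*x+c*y])
def JV(x,y,z=0):
    c,s=np.cos(JIG[2]),np.sin(JIG[2]); return np.array([c*x-s*y,s*x+c*y,z])
E
python3 - <<'E'
from h import *
push([1,0,0],2,30,step=2); st()
p=ctrl.read_state()["eef_pos"]
ctrl.servo_line([p[0]-50,p[1],p[2]],200); line(p[0]-60,p[1],200,300)
open_gripper()
x,y=J(-25,0); yw=best_yaw([x,y,150],8.22)
ptp(x,y,180,yw); st()
shot("t6","top",(195,150,335,240),5.6); shot("s6","scene",(270,120,430,250),5)
E
```

```text
push stop at 2 f -6.1
 t23.7 [532.2  -9.1  48.6] [-180.     0.2   -0. ] op-0.1 F [-5.4 -0.1  0.3] j7 -64
 t26.4 [526.2 201.7 152.7] [179.9   0.    8. ] op85.3 F [-0.4 -2.   1. ] j7 -85
```

View pics/s6.png

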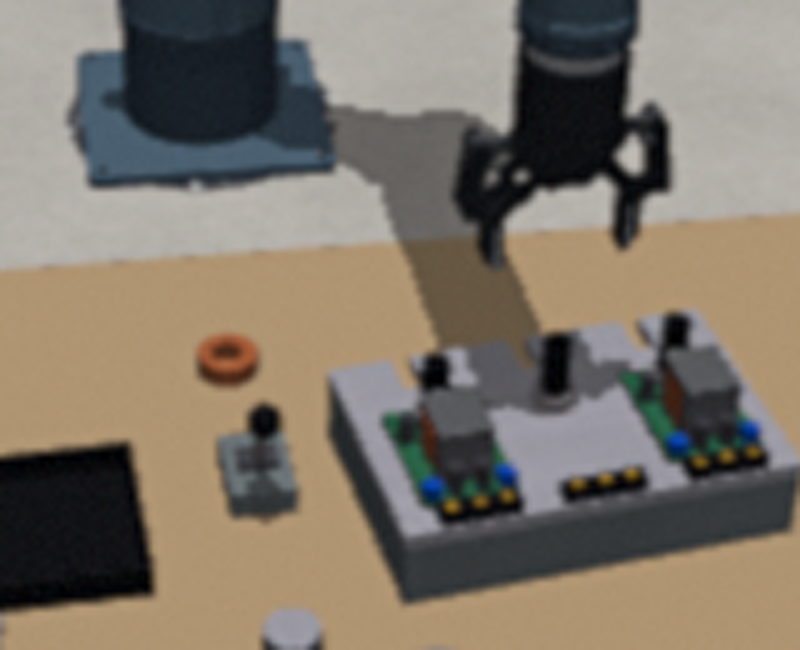

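View pics/t6.png

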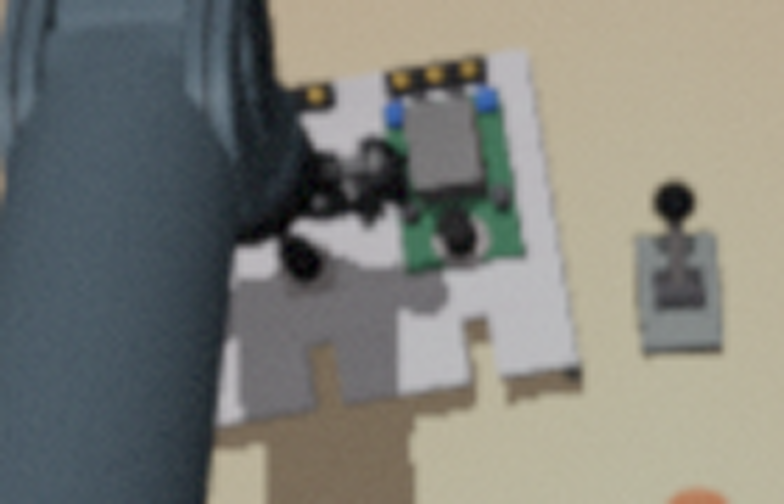

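Lever is thrown over (top view: tip now at crop (675,200), was (683,331)). The jaw midpoint lines up with pin2. I'll grasp it and pull.

```bash
python3 - <<'E'
from h import *
x,y=J(-25,0); st()
line(x,y,97,150); ctrl.hold(0.2); st("down")
close_gripper(); ctrl.hold(0.2); st("closed")
shot("s7","scene",(340,120,440,230),5)
E
```

```text
t26.5 [526.4 201.4 153. ] [180.  -0.   8.] op85.3 F [-0.4  0.6  0.4] j7 -85
down t27.4 [526.8 204.7  70.5] [-180.    -0.1    8.2] op85.1 F [-0.5  0.3 -0. ] j7 -81
closed t28.2 [526.2 204.8  69.7] [-180.    -0.     8.2] op20.4 F [-0.1  1.3  4.8] j7 -81
```

View pics/s7.png

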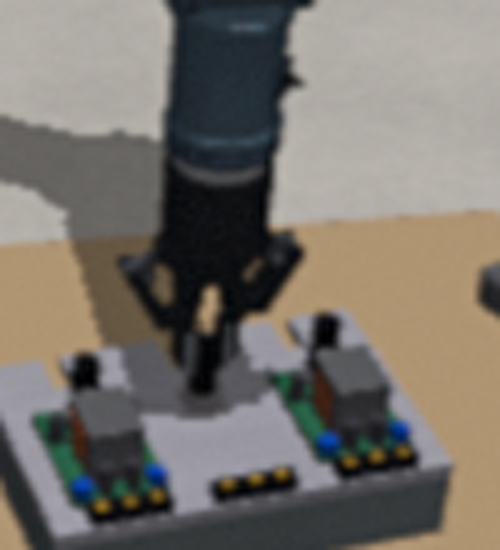

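```bash
python3 - <<'E'
from h import *
x,y=J(-25,0)
line(x,y,160,150); st("lift")
a,b=J(-130,0); line(a,b,160,200); ctrl.hold(.2); st()
shot("s8","scene",(340,100,440,230),5);shot("t8","top",(195,150,335,280),5)
E
```

```text
lift t28.8 [525.4 204.2 131.8] [180.    0.1   8.2] op20.0 F [ 0.1 -0.3 -0.8] j7 -84
 t29.7 [423.4 189.4 132.5] [180.   -0.1   8.2] op20.0 F [ 1.6 -0.8 -0.8] j7 -89
```

View pics/s8.png

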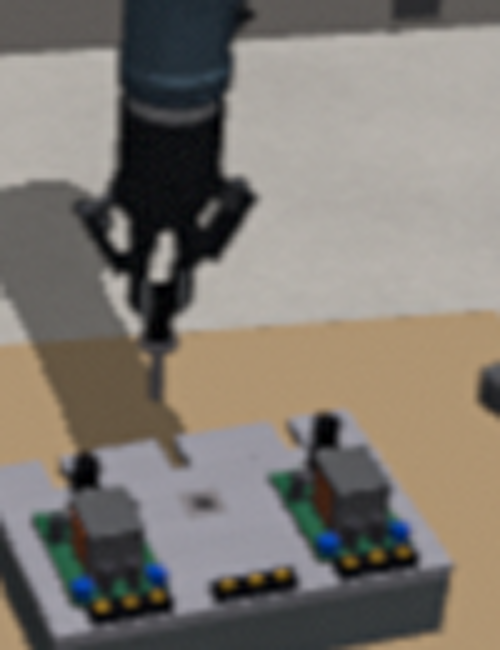

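View pics/t8.png

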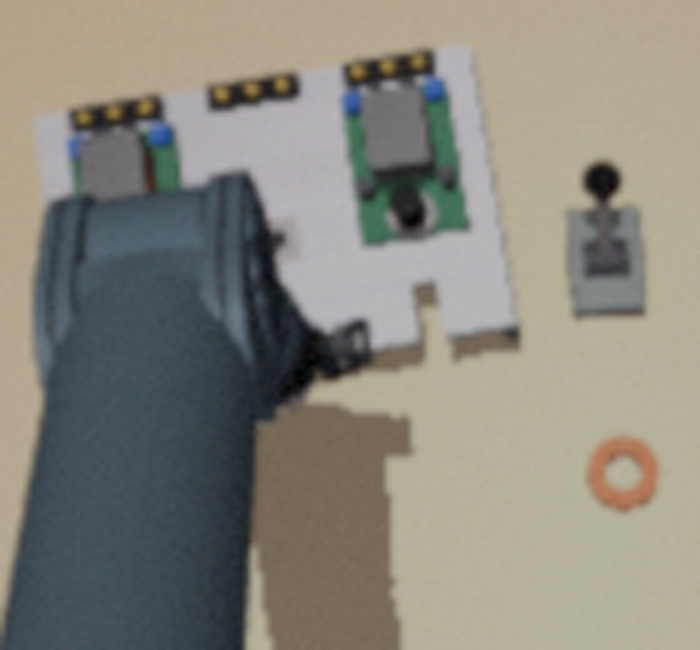

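```bash
python3 - <<'E'
from h import *
print((proj("scene",[[423.4,189.4,135],[423.4,189.4,85],[526,204.5,65]])-[340,100]+.4)*5)
print((proj("top",[[526,204.5,65]])-[195,150]+.4)*5)
E
```

```text
[[152.7 343. ]
 [148.9 398. ]
 [194.8 502.3]]
[[277.  241.3]]
```

```bash
python3 - <<'E'
from h import *
a,b=J(-130,0); line(a,b,93.5,150); ctrl.hold(.1); st("low")
push(JV(1,0),40,6,step=5,speed=60); 
k=push(JV(1,0),30,7,step=2,speed=40); st()
p=ctrl.read_state()["eef_pos"]; c=np.array(p[:2])-JIG[:2]; print("jig xy",JV(1,0)[:2]@c,JV(0,1)[:2]@c)
shot("s9","scene",(340,100,440,230),5)
E
```

```text
low t30.5 [423.  189.7  66.9] [-180.    -0.1    8.2] op20.4 F [ 0.6  0.3 -0.7] j7 -83
push stop at 40 f -0.3
push stop at 18 f 7.0
 t34.7 [478.9 197.7  66.5] [-180.     0.2    8.2] op20.0 F [-6.1 -0.6  4.2] j7 -81
jig xy -72.66088182407152 0.09853508929879286
```

View pics/s9.png

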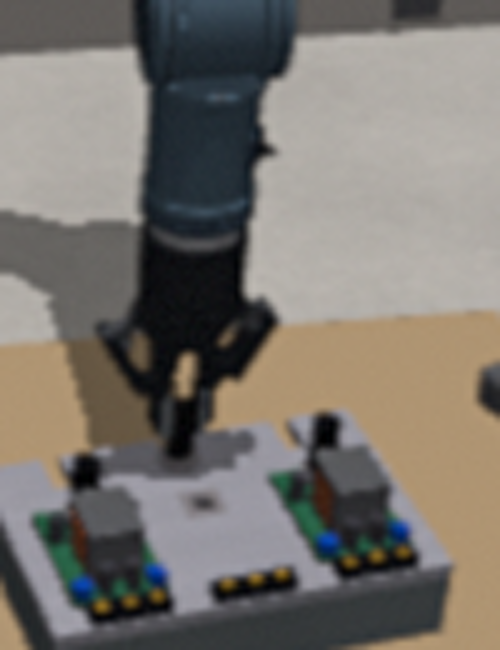

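```bash
python3 - <<'E'
from h import *
push([0,0,-1],8,5,step=1,speed=30); st()
open_gripper(); ctrl.hold(.2)
p=ctrl.read_state()["eef_pos"]; ctrl.servo_line([p[0],p[1],p[2]+85],250)
x,y=J(-25,90); line(x,y,180,250); st()
shot("s10","scene",(340,100,440,230),5);shot("t10","top",(195,150,335,280),5)
E
```

```text
push stop at 4 f 5.4
 t35.8 [478.7 197.9  63. ] [-180.     0.     8.2] op20.1 F [-6.6 -1.6  8.9] j7 -81
 t37.7 [512.4 293.1 151. ] [179.9   0.1   8.3] op85.2 F [ 0.6 -0.8 -0.5] j7 -94
```

View pics/s10.png

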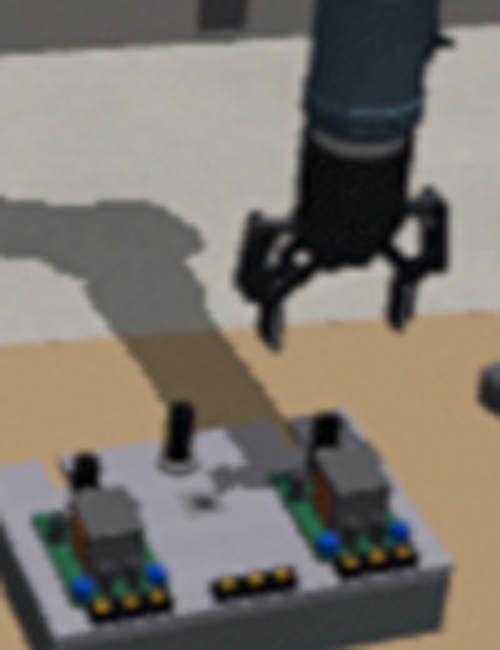

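View pics/t10.png

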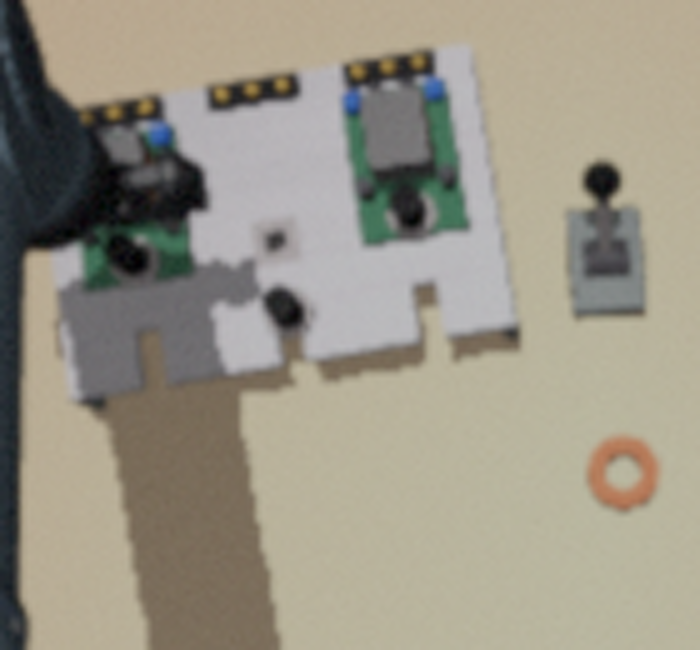

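Pin2 stands upright and home in notch 2 (top crop (285,308)). Now the same for pin3 and pin1, with checks.

```bash
cat >> h.py <<'E'
def pin(b):
    x,y=J(-25,b); line(x,y,180,250); line(x,y,97,150); ctrl.hold(.1)
    close_gripper(); ctrl.hold(.1); st("closed")
    line(x,y,160,150); a,c=J(-130,b); line(a,c,160,200)
    s=ctrl.read_state(); assert 18<s["opening"]<23, s["opening"]
    line(a,c,93.5,150)
    k=push(JV(1,0),40,6,step=5,speed=60); assert k==40
    k=push(JV(1,0),26,7,step=2,speed=40); st("home")
    p=ctrl.read_state()["eef_pos"]; c=np.array(p[:2])-JIG[:2]; print("jig xy",JV(1,0)[:2]@c,JV(0,1)[:2]@c)
    assert 12<=k<=22
    push([0,0,-1],8,5,step=1,speed=30); open_gripper(); ctrl.hold(.1)
    p=ctrl.read_state()["eef_pos"]; ctrl.servo_line([p[0],p[1],p[2]+85],250)
E
python3 - <<'E'
from h import *
pin(90); x,y=J(-25,-90); line(x,y,180,250); st()
shot("s11","scene",(340,100,440,230),5);shot("t11","top",(195,150,335,280),5)
E
```

```text
closed t39.5 [513.4 293.9  69.8] [-180.    -0.     8.2] op20.2 F [0.1 1.4 4. ] j7 -90
push stop at 40 f 1.0
push stop at 20 f 9.3
home t45.9 [466.7 286.4  65.6] [180.    0.4   8.3] op20.0 F [-10.   -1.2   5. ] j7 -91
jig xy -72.00245346469359 89.60691506692943
push stop at 4 f 15.2
 t49.0 [538.  116.8 151.7] [-180.     0.1    8.3] op85.1 F [ 0.2  0.7 -0.1] j7 -76
```

View pics/s11.png

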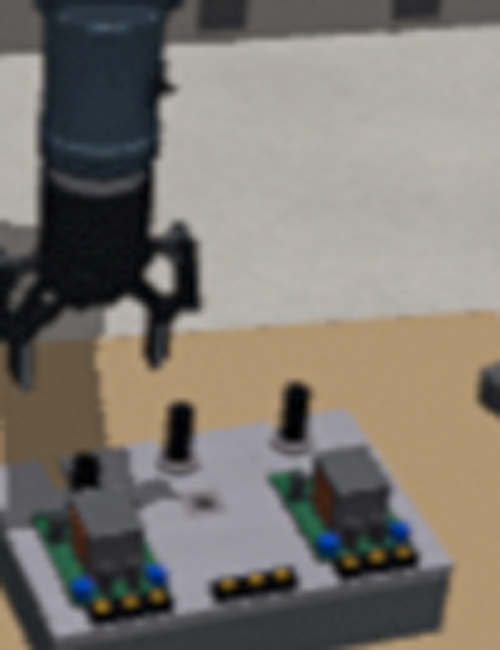

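View pics/t11.png

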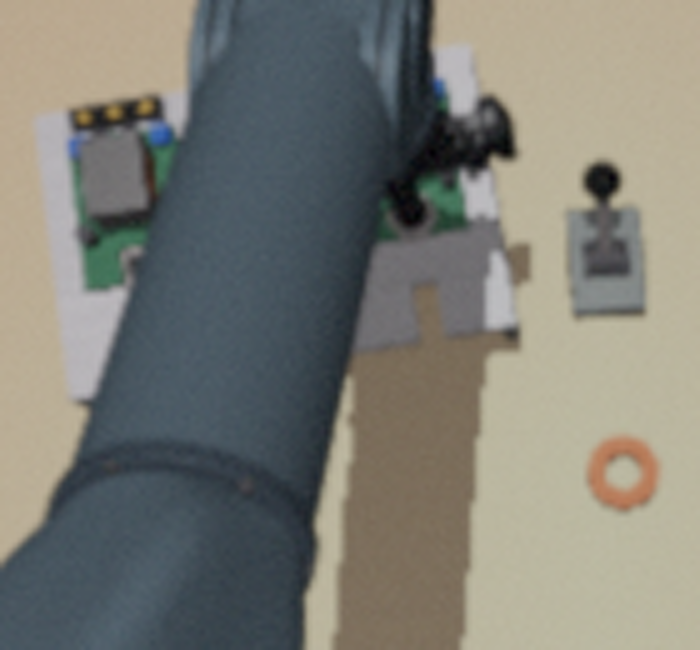

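Pin3 is home and upright in notch 3 (scene crop (293,415)). Next is pin1.

```bash
python3 - <<'E'
from h import *
pin(-90); ctrl.move_ptp([420,0,200],[180,0,8.22]); st()
shot("s12","scene",(300,120,440,240),5.5);im=shot("t12","top",(195,150,335,240),5.6); cv2.imwrite("pics/t12f.png",im[:,:,::-1])
a=im[140:230,325:465,::-1]; cv2.imwrite("pics/t12t.png",cv2.resize(a,None,fx=5.6,fy=5.6,interpolation=2))
E
```

```text
closed t50.9 [539.2 115.8  69.8] [-180.    -0.     8.2] op20.1 F [-1.3  1.1  4.4] j7 -71
push stop at 40 f 0.3
push stop at 20 f 7.2
home t57.2 [492.3 108.2  65.6] [-180.     0.4    8.2] op19.9 F [-7.9 -1.   5.3] j7 -71
jig xy -72.1243619413099 -90.41465390771704
push stop at 3 f 6.5
 t59.9 [419.5   0.1 199.5] [-180.     0.     8.2] op85.5 F [0.5 1.1 0.1] j7 -76
```

View pics/s12.png

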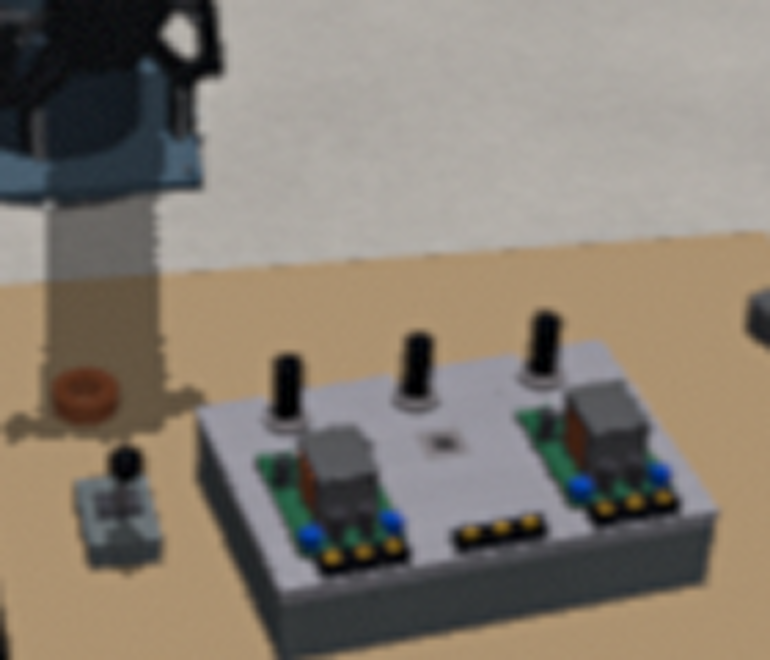

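View pics/t12.png

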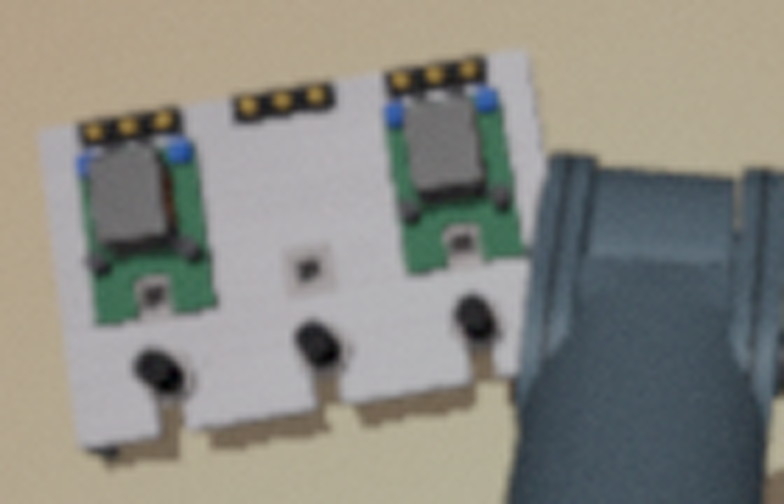

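View pics/t12t.png

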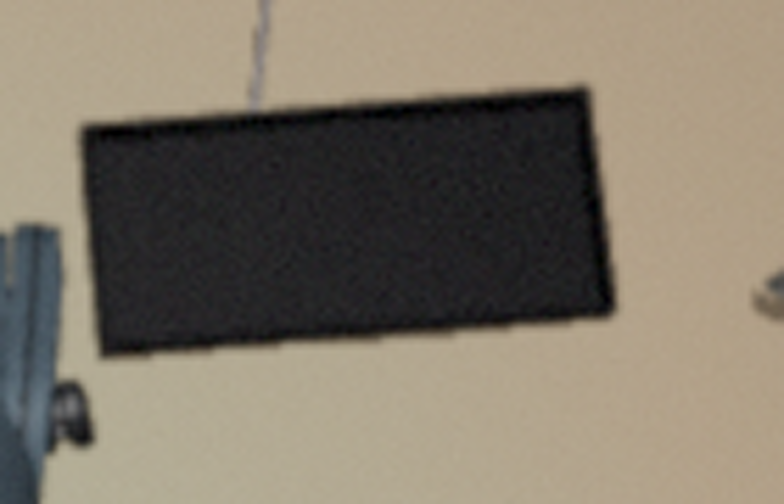

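All three pins are home and upright. The tray has moved: its back-left corner went from row 170 to 163. I'll refit it and locate the modules.

```bash
cat >> h.py <<'E'
def trayfit(c):  # top px: BL,BR,FR,FL
    l=[(70,155,28),(70,-155,28),(-70,-155,28),(-70,155,28)]
    r=fit([("top",a,np.array(b)) for a,b in zip(l,c)],[580,-250,0]); print("tray",r.x[:2],np.degrees(r.x[2]),r.fun); return r.x
E
python3 - <<'E'
from h import *
t=lambda x,y:np.array([x/5.6+325-.4,y/5.6+140-.4]); 
trayfit([t(83,128),t(586,90),t(613,312),t(103,352)])
q=lambda x,y:np.array([x/5.6+195-.4,y/5.6+150-.4])
for nm,c in(("m1",[(403,100),(475,95),(483,185),(412,192)]),("m3",[(92,152),(160,143),(172,238),(105,245)])):
    pts=np.array([onz("top",q(*a),116) for a in c])[:,:2]; m=pts.mean(0); d=m-JIG[:2]; e=(pts[0]+pts[1]-pts[2]-pts[3]);print(nm,m,"jig",JV(1,0)[:2]@d,JV(0,1)[:2]@d,np.degrees(np.arctan2(e[1],e[0])))
# tray in scene now
im=vision.grab_frame("scene"); cv2.imwrite("pics/s13.png",cv2.resize(im[200:300,190:330,::-1],None,fx=5.6,fy=5.6,interpolation=2))
im=vision.grab_frame("top"); cv2.imwrite("pics/t13.png",cv2.resize(im[90:230,325:465,::-1],None,fx=4,fy=4,interpolation=2))
E
```

```text
tray [ 587.  -247.1] 3.0831041152661123 [-0.9 -0.3  0.6 -0.5  1.1  0.3 -0.7  0.4]
m1 [587.2 122.2] jig 23.77149650017077 -90.16407295292649 4.80649832770457
m3 [561.9 296.8] jig 23.664089832440272 86.35292806597226 8.311817371681967
```

View pics/s13.png

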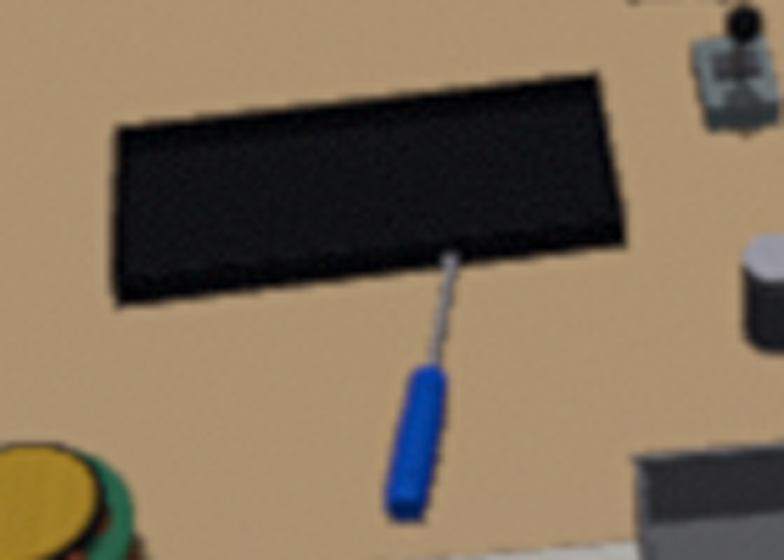

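View pics/t13.png

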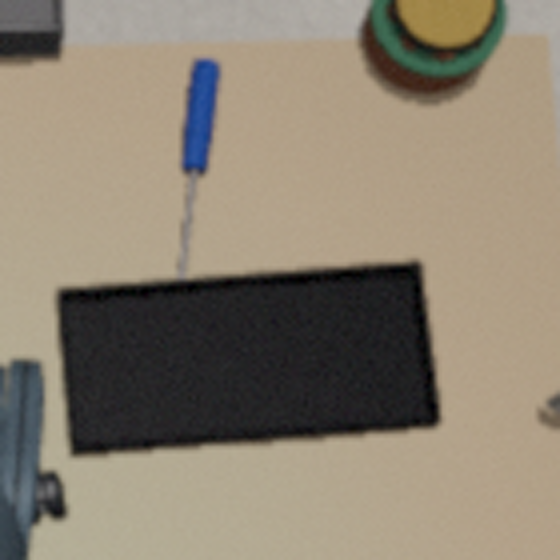

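```bash
python3 - <<'E'
import cv2,numpy as np
a=cv2.imread("pics/top0.png");b=cv2.imread("pics/t12f.png")
c=np.hstack([cv2.resize(i[95:175,355:400],None,fx=7,fy=7,interpolation=2) for i in(a,b)]);cv2.imwrite("pics/drv.png",c)
from h import *
x,y=J(24,-90); line(x,y,200,250); st(); line(x,y,83,150); ctrl.hold(.2); st("down")
close_gripper(); ctrl.hold(.2); st("closed")
shot("s14","scene",(300,120,440,240),5.5)
E
```

```text
t61.0 [586.6 121.2 172.3] [180.    0.1   8.2] op85.6 F [-0.7 -0.9  0.1] j7 -76
down t62.2 [588.1 122.5  56.4] [-180.    -0.1    8.2] op85.2 F [ 0.5 -0.1 -0.9] j7 -70
closed t62.9 [587.8 122.7  55.9] [-180.    -0.     8.2] op39.2 F [-0.9  1.4  6.1] j7 -70
```

View pics/drv.png

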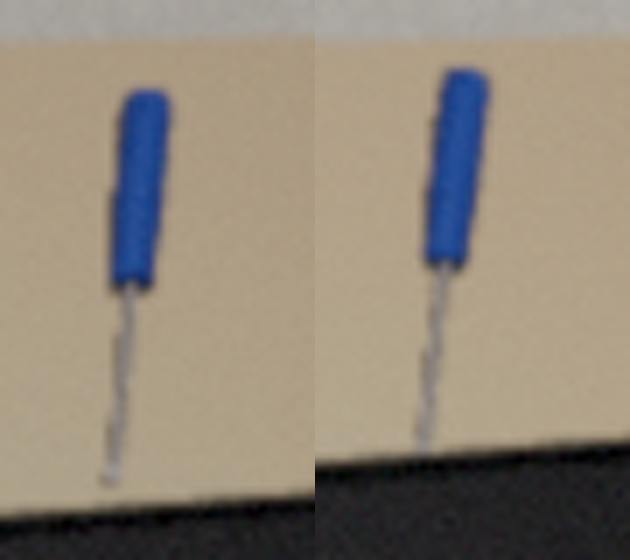

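View pics/s14.png

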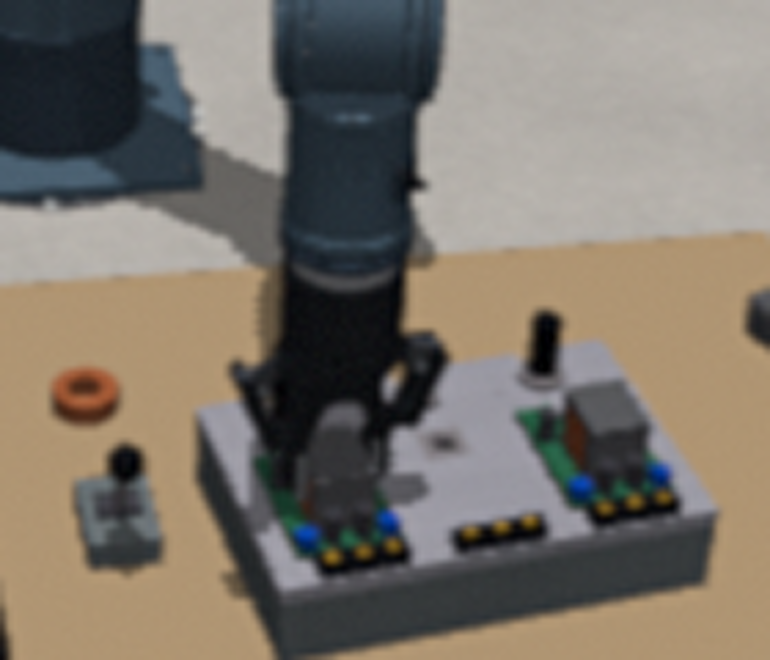

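The knock pushed the tray about 25 mm in +x, and the tray pushed the driver about 9 mm. The robot was not near either. I have module1 gripped (39 mm) and will lift it.

```bash
python3 - <<'E'
from h import *
x,y=J(24,-90); line(x,y,95,60); st("lift"); line(x,y,205,200); st()
ctrl.hold(.1)
im=vision.grab_frame("top");cv2.imwrite("pics/t15.png",cv2.resize(im[140:230,325:465,::-1],None,fx=5.6,fy=5.6,interpolation=2))
shot("s15","scene",(300,90,440,240),5)
E
```

```text
lift t63.3 [587.4 122.2  67.6] [180.   -0.    8.2] op39.2 F [-0.5  0.4 -2.1] j7 -71
 t64.0 [586.4 122.5 176.3] [-180.     0.1    8.2] op39.6 F [ 0.6 -0.1 -2.7] j7 -76
```

View pics/t15.png

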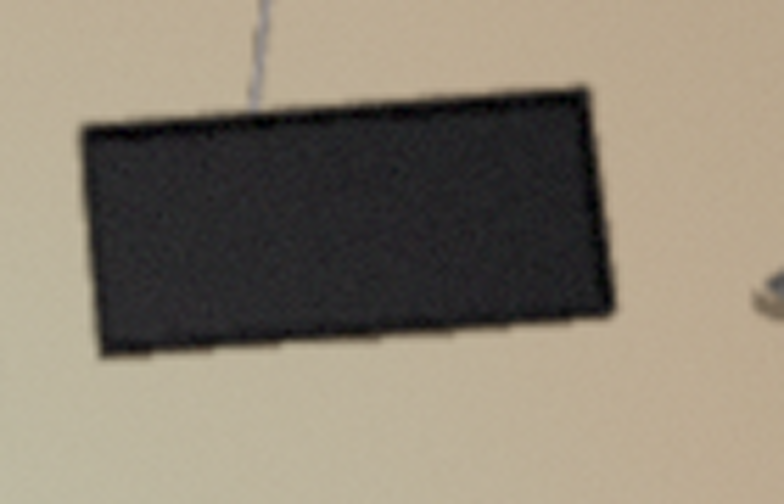

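View pics/s15.png

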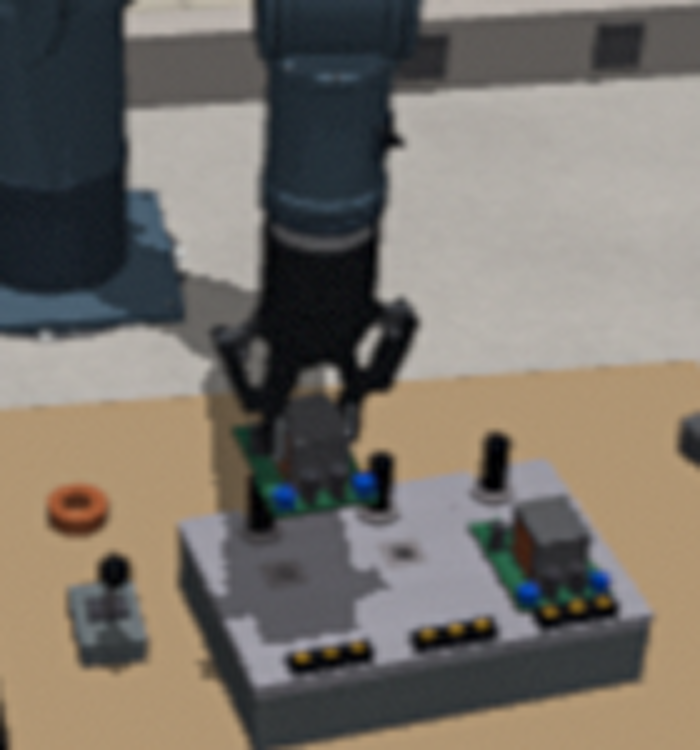

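Module1 hangs level and the tray stayed put. Now to place it.

```bash
cat >> h.py <<'E'
def place(tray,ys,z0=23,grab=None):
    yw=np.degrees(tray[2]); c,s=np.cos(tray[2]),np.sin(tray[2]); X=tray[0]+12*c-s*ys; Y=tray[1]+12*s+c*ys
    ctrl.servo_line([X,Y,205-ZO],220,[180,0,yw]); ctrl.hold(.2)
    return X,Y
E
python3 - <<'E'
from h import *
X,Y=place([587,-247.1,np.radians(3.08)],-65); st()
line(X,Y,60,150); ctrl.hold(.2); st()
shot("s16","scene",(180,150,330,300),5)
E
```

```text
t66.5 [ 602.7 -310.7  177.5] [-180.    -0.     3.1] op39.1 F [ 0.2  0.7 -2.9] j7 -41
 t67.8 [ 603.  -311.6   33.4] [180.   -0.1   3.1] op39.1 F [-1.1 -0.  -2.7] j7 -37
```

View pics/s16.png

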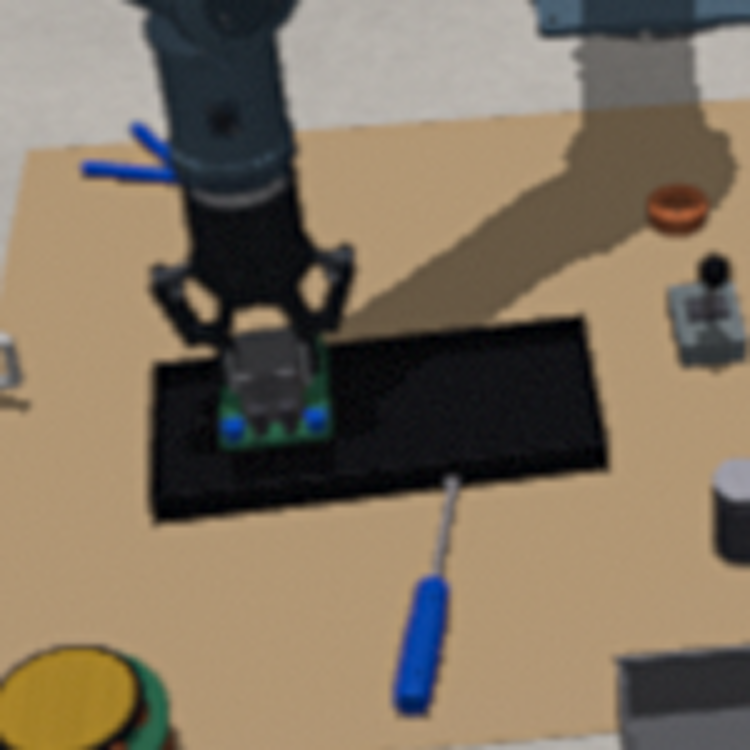

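```bash
python3 - <<'E'
from h import *
p=ctrl.read_state()["eef_pos"]; X,Y=p[0],p[1]
X,Y=603,-311.4
line(X,Y,29,60); st()
push([0,0,-1],12,4,step=1,speed=20); st("set")
shot("s17","scene",(180,150,330,300),5)
E
```

```text
t68.5 [ 603.  -311.6    1.4] [180.    0.    3.1] op39.1 F [ 0.1 -0.2 -2.6] j7 -36
push stop at 6 f 5.2
set t70.0 [ 603.1 -311.7   -4.1] [-180.    -0.     3.1] op39.3 F [-1.6  1.1  2.6] j7 -36
```

View pics/s17.png

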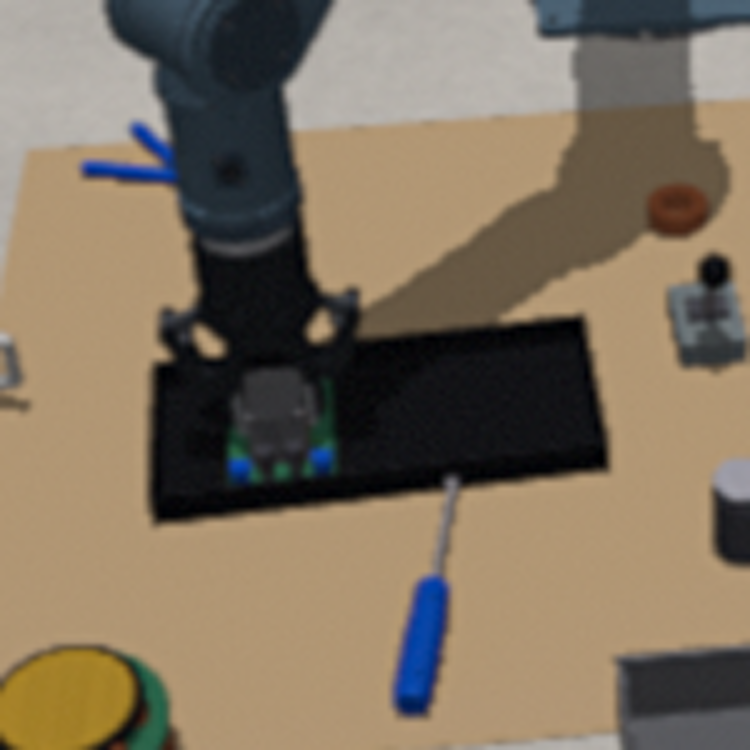

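The module met the floor at the expected height, inside the walls. Release, then fetch module3.

```bash
python3 - <<'E'
from h import *
open_gripper(); ctrl.hold(.1); line(603,-311.5,200,200)
x,y=J(24,90); ctrl.servo_line([x,y,220-ZO],250,[180,0,8.22]); ctrl.hold(.1); st()
im=vision.grab_frame("top");cv2.imwrite("pics/t18.png",cv2.resize(im[140:230,325:465,::-1],None,fx=5.6,fy=5.6,interpolation=2))
shot("s18","scene",(180,190,330,300),5)
line(x,y,83,150); ctrl.hold(.1); close_gripper(); ctrl.hold(.1); st("closed"); line(x,y,95,60); line(x,y,205,200); st()
shot("s19","scene",(300,90,440,240),5)
E
```

```text
t74.4 [561.9 299.7 192.6] [180.   -0.    8.2] op85.4 F [-0.3 -1.5  0.3] j7 -93
closed t76.3 [562.1 301.   56. ] [-180.    -0.     8.2] op39.0 F [-0.5  1.   5.7] j7 -88
 t77.3 [560.7 300.4 176.2] [180.    0.1   8.2] op38.9 F [ 0.4  0.6 -2.4] j7 -92
```

View pics/t18.png

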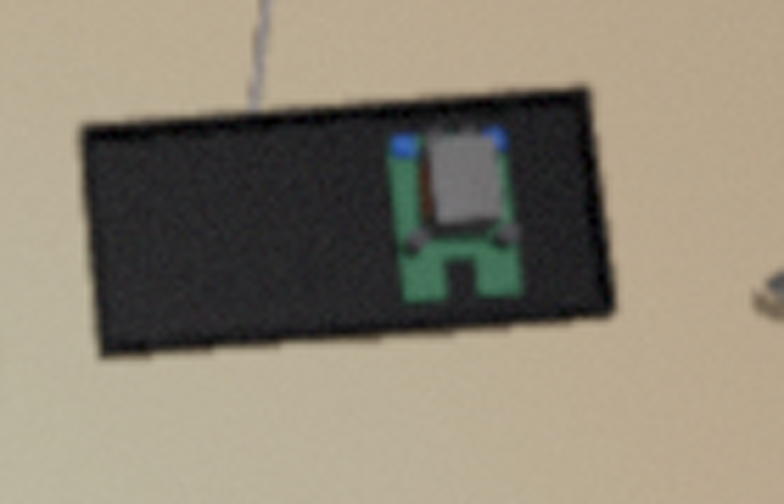

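View pics/s18.png

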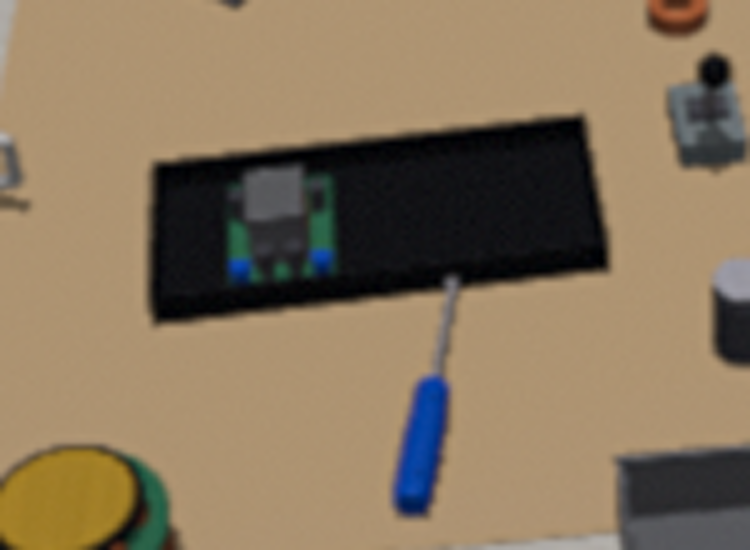

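View pics/s19.png

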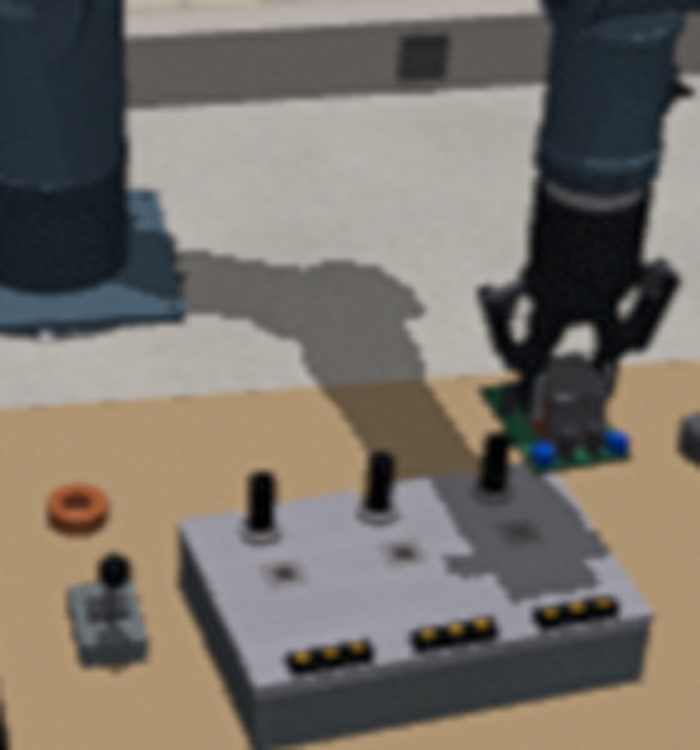

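```bash
python3 - <<'E'
from h import *
X,Y=place([587,-247.1,np.radians(3.08)],65); st(); print(X,Y)
line(X,Y,60,150); ctrl.hold(.1)
shot("s20","scene",(180,150,330,300),5)
E
```

```text
t79.9 [ 595.6 -181.   177.5] [-180.    -0.     3.1] op39.3 F [-0.3  0.5 -3. ] j7 -51
595.4901992867619 -181.5491303179655
```

View pics/s20.png

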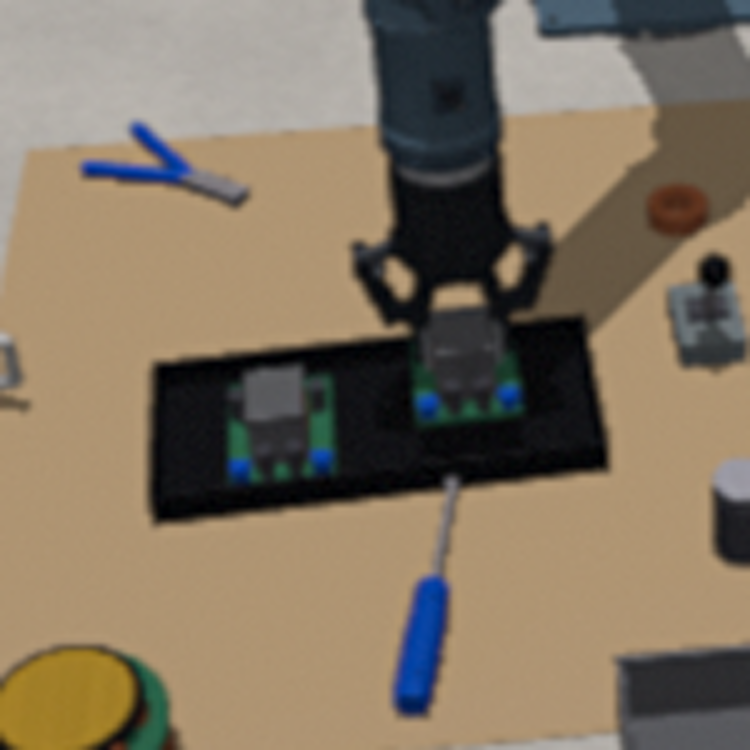

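Tray hasn't moved and the second module is well inside. Set it down.

```bash
python3 - <<'E'
from h import *
X,Y=595.5,-181.5
line(X,Y,29,60); k=push([0,0,-1],12,4,step=1,speed=20); st("set")
assert 3<=k<=9
open_gripper(); ctrl.hold(.1); line(X,Y,220,200); ctrl.move_ptp([420,0,260],[180,0,8]); ctrl.hold(.2); st()
shot("s21","scene",(170,160,450,300),2.8)
im=vision.grab_frame("top");cv2.imwrite("pics/t21.png",cv2.resize(im[90:250,195:465,::-1],None,fx=2.9,fy=2.9,interpolation=2))
E
```

```text
push stop at 6 f 9.5
set t83.4 [ 595.6 -181.8   -4. ] [-180.    -0.     3.1] op38.9 F [-2.   1.7  6.6] j7 -44
 t86.4 [420.6  -0.8 260. ] [179.9  -0.    7.9] op85.2 F [-0.1 -0.3  0.3] j7 -83
```

View pics/s21.png

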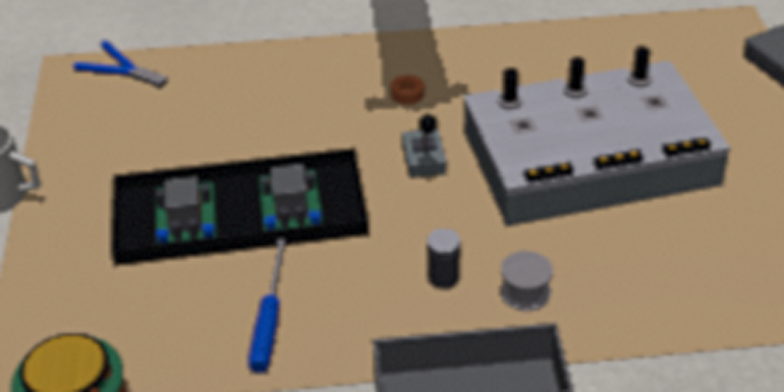

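View pics/t21.png

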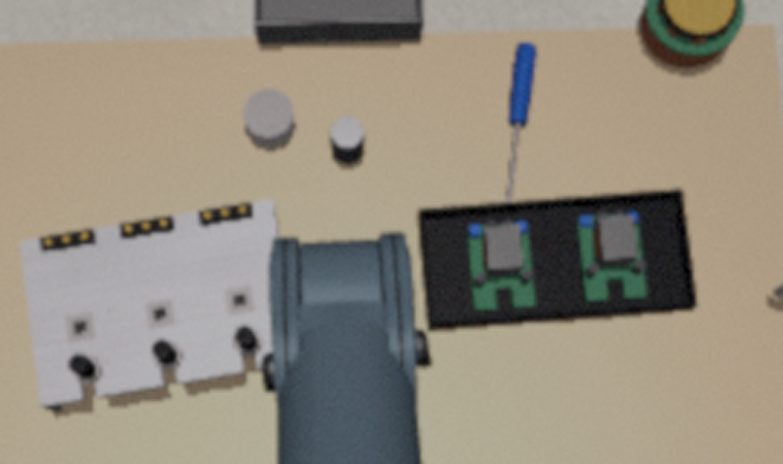

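```bash
python3 - <<'E'
from h import *
r=tri([("top",np.array([195+602/5-.4,150+180/5-.4])),("scene",np.array([300+125/5.5-.4,120+462/5.5-.4]))]);print("tip",r.x,"start 480.6,-8.6,92.5", r.fun)
im=shot("s22","scene",(330,165,420,215),8.5)
for b in(-90,0,90):
    p=J(-74,b); print((proj("scene",[[*p,65],[*p,115]])-[330,165]+.4)*8.5)
E
```

```text
tip [555.5  -4.9  92.4] start 480.6,-8.6,92.5 [-0.7 -0.  -0.7  0. ]
[[178.6 266.7]
 [182.2 173.2]]
[[377.4 233.4]
 [384.6 140.2]]
[[572.2 200.7]
 [582.9 107.9]]
```

View pics/s22.png

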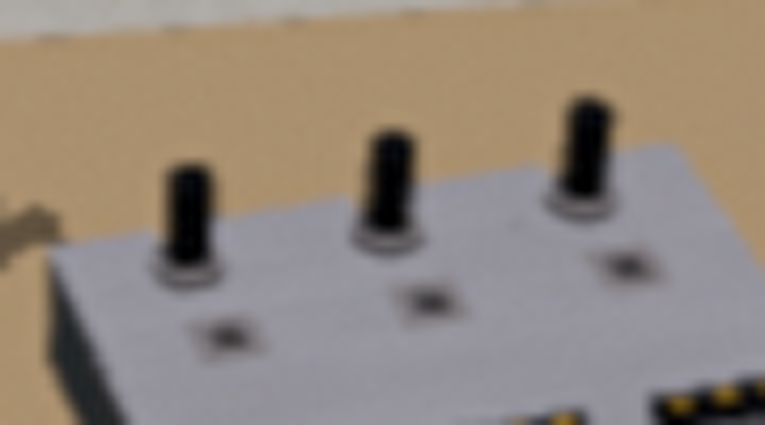

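All three pins stand upright at matching positions, about 6 px from where home should project. That matches the scene camera's known bias. The lever tip swung 75 mm, about 1.0 rad. Handing in.

```bash
python3 -c "
from h import *
ctrl.hand_in(); st()"
```

```text
the job is handed in; nothing more can be done
the job is handed in; nothing more can be done
```

The job is handed in, at about 87 s of robot time. I threw the isolator off before drawing any pin. All three pins hang in the front notches, and both modules present (the middle bay was empty) lie in the tray with their transformers up.

**Last checks**
- **Isolator:** the lever tip moved 75 mm, about 1.0 rad, and I felt the end stop at about 10 N.
- **Pins:** each one stopped against the end of its notch at about the expected position. All three stand upright on their collars in the last pictures.
- **Modules:** they were gripped at the fixed half force (about 60 N). Each one touched the tray floor at the expected height before I let go, and both lie flat inside the walls.

**What went wrong or disagreed**
- **Height reading:** the reported tool height was about 28 mm too low. My first push passed over the lever, so I touched the bare bench once (about 25 N) to measure the error and corrected for it from then on.
- **Camera disagreement:** the two cameras placed the jig about 5 mm apart. The pin contacts agreed with the position I used.
- **Tray and screwdriver:** while I was working on the pins, the tray was knocked about 25 mm, and it pushed the screwdriver about 9 mm. The robot was not near them. I left the screwdriver there, because the tray now covers where its tip was.

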